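# Draw the cabinet door tight with its toggle latch

## Task

Slide the white cabinet's door along by its blue pull until you feel it press lightly on its rubber seal, then hook the latch's wire loop over the keeper on the door so its bar is caught under the keeper's lip, and then push the red lever over and down past its centre until it lies flat and holds the door tight. Work gently, forcing neither door, loop nor lever, let go, and leave the jar, hammer, spirit level and ladle where they are.

Things in the scene. Friction and masses are not known exactly. Their poses are not given: they have to be found in the camera images.
- cabinet: White plastic cabinet, 200 deep (x) x 400 wide (y) x 140 mm high, fixed to the counter; origin at the centre of its underside, z up, front towards its own -x. The draw latch lies on its flat top near the front and works in one upright plane, x = -60 mm of this frame. All heights told here are above this origin.
- pivot (a point): Pivot of the red lever, at (-60, +60, 158) mm of the cabinet frame; axes parallel to the cabinet's. From here the keeper lies towards the cabinet's -y and the flat lever points to +y. The surfaces under the latch (steel plate, door rail) are at height 144 mm.
- lever_swing (a joint): Angle of the red lever, rad: 0 flat (closed, at its stop, pointing to the cabinet's +y), 1.57 upright, up to 2.5 leaning to the keeper. Rubs and stays where left. Dead centre is at about 0.43: below it the seal's pull shuts the lever, above it opens it. With loop hooked and door at the seal the pull starts at about 1.0 to 1.2; pushing near its end takes about 1 to 5 N.
- lever_end (a point): Middle of the upper face of the lever close to its free end, 75 mm from the pivot; its z axis stands off that face, its y axis runs along the lever away from the pivot.
- loop_swing (a joint): Angle of the wire loop on the lever, rad; the loop's rise is loop_swing minus lever_swing (0: level, pointing to the cabinet's -y; positive: its bar is raised). Rubs and stays where it is left; moving the bar moves lever and loop together like a two-link chain.
- loop_bar (a point): Centre of the loop's end bar, 6 mm thick and 32 mm long along the cabinet's x, 90 mm from the loop's pin; y axis along the loop back to its pin, z its upper side.
- tab (a point): Grip point of the loop's orange pull tab, a plate 10 mm wide (along the cabinet's x), 14 mm long (along the loop), 30 mm tall; axes as loop_bar. It is 20 mm beyond the end bar (-y) and 20 mm above it when the loop is level, 7.5 mm under the tab's top. Fingers closing along the cabinet's x can pinch it from above; it can turn between them.
- door_slide (a joint): Measured travel of the sliding door's runner, m, growing as it opens towards the cabinet's -y; starts at 0.040 to 0.065. The door hangs on its runner with an unknown offset, so it meets the rubber seal at a reading of 0.0055 to 0.0145, different each time: to be felt. It rubs with about 3 N and stays where left; the seal then yields about 1 mm per 5 N.
- pull (a point): Middle of the blue finger pull, an upright plate on the door, 40 mm (x) x 8 mm (y) x 34 mm high (144 to 178 mm high), this point at 161 mm. Pushing its far side towards the cabinet's +y shuts the door. Told from the runner; stuck on by hand, the real pull stands up to 13.5 mm to either side along y.
- door: The sliding door, told by its runner (origin at the panel's foot). Its dark steel keeper, 18 mm wide (x), has a post with a lip at its top overhanging to -y (157 to 161 mm high, ending 8 mm from the post's face). With the door just at its seal, a hooked bar's centre rests 77 mm to -y of the pivot and at 152 mm height, the post's face 3 mm to +y of it, the lip's end 5 mm to -y.
- jamb: Upright grey strip on the cabinet front that carries the black rubber seal, which the door's edge meets; origin at its middle.
- lever: The red lever, 24 mm wide (x), 7 mm thick, from 16 to 78 mm from the pivot; origin on the pivot, y along the lever. Flat, its upper face is 0.5 mm above the pivot's height. It carries the loop's pin 18 mm from the pivot (in this frame 16.9 mm to +y and 6.2 mm below the origin).
- loop: The steel wire loop, side wires 5 mm thick, 32 mm apart; origin on its pin on the lever, y axis from the end bar to the pin. To hook it, the bar goes down beyond the lip (over 9 mm to -y of where it will rest), then to +y under the lip up to the post. Dragging the linkage takes 3 to 8 N by itself. Clamped, it pulls with about 20 N.
- jar: Glass jar of screws with a yellow cap, 62 mm across, 75 mm high, standing at the rear of the cabinet's top; origin at its underside.
- hammer: Claw hammer lying on the counter beside the cabinet; origin at its underside.
- level: Orange spirit level, 230 x 22 x 46 mm, standing on its edge beside the cabinet; origin at its underside.
- ladle: Aluminium ladle lying along the rear of the cabinet top, bowl 76 mm across and 28 mm high; origin under the bowl.
Mind the look-alikes: they are no part of the job. What is meant by the jar is not turquoise, and is the larger of those in its own colour. Leave any yellow look-alike of the ladle alone.

How it is judged:
By the outcome, as a careful person would: the job done as asked, in the order asked, and still so for the second after the job is handed in, with the robot touching nothing.
It also fails if it takes over 72 s, if anything falls off the work surface, if the arm or the gripper's body presses on something with over 40 N, if the wrist force passes 120 N, or if a joint passes its speed limit or range.

## Robot

A 7-joint arm with a two-finger parallel gripper is mounted at the origin on the work surface. World frame = base frame: x ahead of the robot, y to its left, z up, the work surface at z = 0. Lengths are in m, angles in rad, forces in N, time in s.
With the tool pointing down it reaches from about 0.425 to 0.825 m from the base axis. Payload 3.6 kg.
Tool frame: the origin (TCP) lies at the very end of the fingers, on their centre line; the grasp point (between the pads) lies 19 mm behind it (ctrl.tcp_to_grasp is the distance from the TCP to the grasp point, in m); z points along the fingers, y is the line along which they close (so a half turn about z gives the same grasp; the last joint's range is limited). The gripper opens to 85 mm and grips with 20 to 120 N. Pads are 22 mm wide; open, the fingers measure 114 mm over their backs; the gripper's body (76 mm by 85 mm) begins 54 mm behind the grasp point. The pads swing forward as they close: fully open they stand 13 mm farther back than shut.
Start: joints at [1.141, 0.615, -0.013, 1.423, 0.008, 1.103, -0.04], TCP at [0.255, -0.598, 0.231] pointing down, gripper open.
Joint ranges: [-3.12, 3.12], [-0.3, 2.06], [-1.34, 1.32], [0.26, 2.42], [-1.36, 4.5], [0.01, 1.98], [-2.84, 2.84]. Speed limits (rad/s): [2.79, 2.79, 3.14, 3.14, 3.14, 3.14, 3.14].

## Interface

Orientations are given as a unit quaternion [x, y, z, w].
In Python, from workcell import observe, vision, ctrl gives the robot as it stands.
- The arm moves only by the tool step_arm, never from a script. Its argument "steps" is a list of rows, each a list of 7 numbers: the opening, from 0 (shut) to 1 (fully open), then the shift along the world's x, y, z in m, then the turn, a rotation vector about the world's x, y, z in degrees. A call has 1 to 12 rows; each row is the pose to reach, as a shift and turn from the pose commanded when the call began; what a row does not reach only later rows make up. A row lasts 1/10 s, in which the tool goes at most 50 mm and 8.59 degrees, less where a joint would pass 70% of its speed; a pose out of reach is approached as far as the arm can. A call with a gripper value outside its range is refused whole. The fingers move at their own pace and stop on an object; "squeeze" is the grip in N (left out, the last holds). Time passes only in rows, so rows that repeat a pose let the fingers close. It gives the time, the measured TCP pose, the force, the opening and the grip force at its end, in the units of the state.
- observe(): the state, without advancing time (a new reading comes with each control period).
- vision.read_camera(name): name is "scene" or "top" or "wrist"; returns the picture (420x560x3 uint8, red, green, blue); there is no depth.
- vision.camera_info(name): a dict with "intrinsics" (3x3 intrinsics, pixels), "world_from_camera" (4x4, takes a point from camera to world coordinates); the wrist camera has in their place "mount" (4x4, takes a point from camera to tool coordinates, whose origin is the TCP and whose axes are the flange's). Camera axes: x right, y up, looking along -z (the intrinsics and any distortion apply to the point x, -y, -z); pixel columns grow to the right and rows downward; lengths in m; the calibration is good to about 2 mm. A picture is of the moment at which its call begins: read the wrist's pose just before it. camera_info takes no time and is no camera call.
- ctrl.hand_in(): hands the job in; it is judged then, once.
The state is a dict: "clock": time; "q": joint angles; "qvel": joint speeds; "tau": joint torques, N m; "ee_pos": TCP position; "tool_rot": TCP orientation; "force": force on the tool from outside, world axes, zero at the start; "wrist_torque": the same for the moment, N m; "opening": opening from 0.0 (shut) to 1.0 (fully open); "finger_force": force on a finger pad.
Only numpy, scipy, OpenCV 4.12 (cv2) and the standard library are available. Lean on these libraries where they do the work, as an engineer would, in place of code of your own. Each camera call takes 0.05 s, during which the arm holds its last target. There are 200 camera calls.

## Working session

There is one attempt and no reset: what is moved stays moved. The work goes in short steps, Python scripts to look and compute and a tool call to move; the robot and the scene stay as the last step left them, time stands still between calls to the robot, and variables do not carry over. Pictures are saved under pics/ and viewed, at most 10 in all, crops included, and the job is handed in when it is done.

Besides the shell and the picture viewer there is one more tool, called as name(argument=value, ...), one argument or row to a line, values as JSON. step_arm: Moves the arm, as the interface text tells. Its arguments: {"type":"object","properties":{"steps":{"type":"array"},"squeeze":{"type":"number"}},"required":["steps"]}

```bash
mkdir -p pics; ls; cat > h.py <<'E'
import numpy as np, cv2
from workcell import observe, vision, ctrl
def shot(n,f):
    im=vision.read_camera(n); cv2.imwrite('pics/'+f+'.png',im[:,:,::-1]); return im
def cam(n):
    c=vision.camera_info(n); return c
E
python3 - <<'E'
from h import *
a=shot('scene','s0');b=shot('top','t0')
for n in('scene','top','wrist'): print(n,vision.camera_info(n))
print(observe())
E
```

```text
pics
scene {'intrinsics': array([[403.13978789,   0.        , 283.44835209],
       [  0.        , 403.13978789, 216.99482585],
       [  0.        ,   0.        ,   1.        ]]), 'world_from_camera': array([[ 0.69133133, -0.4699114 ,  0.54885724,  1.15913977],
       [ 0.72253594,  0.45137415, -0.52364414, -0.77017313],
       [-0.00167362,  0.75858068,  0.65157697,  0.88933761],
       [ 0.        ,  0.        ,  0.        ,  1.        ]])}
top {'intrinsics': array([[390.57724305,   0.        , 276.01237778],
       [  0.        , 390.57724305, 215.49796685],
       [  0.        ,   0.        ,   1.        ]]), 'world_from_camera': array([[-0.01267313,  0.99735557, -0.07156302,  0.42248795],
       [-0.99987514, -0.01196449,  0.01032227, -0.12297761],
       [ 0.00943876,  0.0716849 ,  0.99738267,  1.39223626],
       [ 0.        ,  0.        ,  0.        ,  1.        ]])}
wrist {'intrinsics': array([[320.17863223,   0.        , 280.38578057],
       [  0.        , 320.17863223, 210.34940203],
       [  0.        ,   0.        ,   1.        ]]), 'mount': array([[ 6.03447243e-04,  
[... 347 characters left out ...]
404689 ,  0.61586528, -0.01261769,  1.42472846,  0.00813439,
        1.10339911, -0.04038577]), 'qvel': array([-2.50450692e-05,  1.21865042e-05, -1.29692386e-03, -4.37717638e-03,
        1.27553797e-03, -1.01472422e-04, -1.89784387e-03]), 'tau': array([ 1.83328069e-03, -4.70380569e+01,  2.60509495e-01, -1.71571326e+01,
        1.01963058e-02,  5.83884423e-03, -4.86645604e-06]), 'ee_pos': array([ 0.2551466 , -0.59708849,  0.2302296 ]), 'tool_rot': array([ 9.79674271e-01,  2.00591482e-01, -2.64701630e-04, -1.14450997e-03]), 'force': array([-0.38142618, -0.41913713, -0.00852448]), 'wrist_torque': array([ 0.00130314, -0.00182823, -0.03648387]), 'finger_force': 0.0, 'opening': 1.0014848993072398}
```

View pics/s0.png

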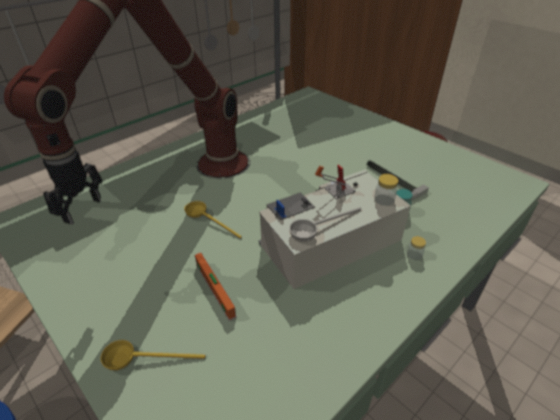

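View pics/t0.png

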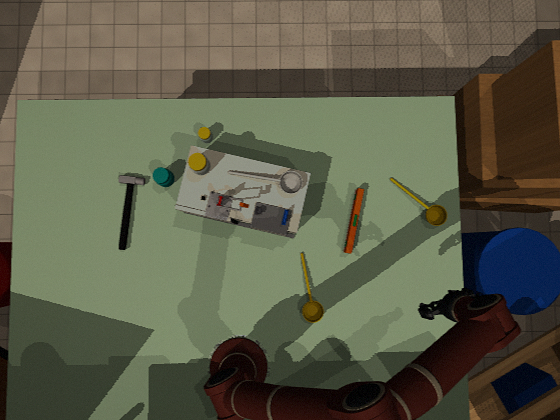

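The cabinet is near top pixel (245,190), turned about 12°. The lever (red) is at about (215,200), the orange tab at (244,206) and the blue pull at (286,215). In the scene view the lever stands upright with the loop raised. Next come the rough frame and an enlarged crop.

```bash
cat >> h.py <<'E'
from scipy.spatial.transform import Rotation as R
def camT(n,st=None):
    c=vision.camera_info(n)
    if n!='wrist': return c['intrinsics'],c['world_from_camera']
    T=np.eye(4); T[:3,:3]=R.from_quat(st['tool_rot']).as_matrix(); T[:3,3]=st['ee_pos']
    return c['intrinsics'],T@c['mount']
def ray(K,T,px):
    d=np.array([(px[0]-K[0,2])/K[0,0],-(px[1]-K[1,2])/K[1,1],-1.0]); d=T[:3,:3]@d
    return T[:3,3],d/np.linalg.norm(d)
def plane(K,T,px,z):
    o,d=ray(K,T,px); return o+d*(z-o[2])/d[2]
def proj(K,T,p):
    q=T[:3,:3].T@(np.asarray(p)-T[:3,3]); return np.array([K[0,0]*q[0]/-q[2]+K[0,2],K[1,1]*-q[1]/-q[2]+K[1,2]])
E
python3 - <<'E'
from h import *
b=cv2.imread('pics/t0.png'); s=cv2.imread('pics/s0.png')
h=cv2.cvtColor(b,cv2.COLOR_BGR2HSV)
m=((h[...,1]<30)&(h[...,2]>110)).astype(np.uint8); m[:130]=0;m[260:]=0;m[:,:160]=0;m[:,330:]=0
m=cv2.morphologyEx(m,cv2.MORPH_CLOSE,np.ones((9,9)))
cs=cv2.findContours(m,0,2)[0]; c=max(cs,key=cv2.contourArea); r=cv2.minAreaRect(c); bx=cv2.boxPoints(r)
K,T=camT('top')
for p in bx: print(p,plane(K,T,p,.14))
A=cv2.resize(b[140:245,165:325],None,fx=4.9,fy=4.9,interpolation=cv2.INTER_CUBIC)
cv2.imwrite('pics/c0.png',A[:,:790])
E
```

```text
[174.22012 208.35352] [0.53925459 0.19060006 0.14      ]
[189.07388 144.4823 ] [0.74711542 0.14368587 0.14      ]
[310.44025 172.70703] [ 0.6501056  -0.24933923  0.14      ]
[295.5865  236.57825] [ 0.44388265 -0.1977857   0.14      ]
```

View pics/c0.png

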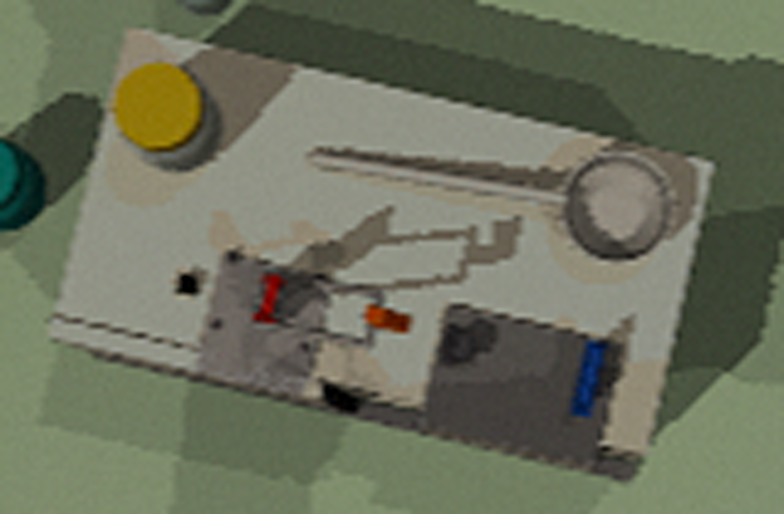

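The crop shows the blue pull at about (590,378), the tab at (388,318), the lever at (268,298) and the keeper block at about (470,335) on the dark door rail. The measured top is 0.213 × 0.405 m, against 0.200 × 0.400, with a yaw of about -13.6°. I'll move the wrist camera above the latch.

step_arm(
  steps=[
    [0,0,0,0.13,0,0,0],
    [0,0,0,0.13,0,0,0],
    [0,0.275,0.565,0.15,0,0,53],
    [0,0.275,0.565,0.15,0,0,53],
    [0,0.275,0.565,0.15,0,0,53],
    [0,0.275,0.565,0.15,0,0,53],
    [0,0.275,0.565,0.15,0,0,53],
    [0,0.275,0.565,0.15,0,0,53],
    [0,0.275,0.565,0.15,0,0,53],
    [0,0.275,0.565,0.15,0,0,53],
    [0,0.275,0.565,0.15,0,0,53],
    [0,0.275,0.565,0.15,0,0,53],
  ],
)

```text
clock: 1.3
ee_pos: [0.4737, -0.1477, 0.3709]
tool_rot: [0.787, 0.616, -0.0, -0.0]
force: [1.0, -0.9, 0.1]
opening: -0.001
finger_force: 0.0
```

step_arm(
  steps=[
    [0,0.02,0.04,0,0,0,0],
    [0,0.04,0.08,0,0,0,0],
    [0,0.055,0.115,0,0,0,0],
    [0,0.055,0.115,0,0,0,0],
    [0,0.055,0.115,0,0,0,0],
  ],
)

```text
clock: 1.8
ee_pos: [0.5283, -0.0338, 0.3703]
tool_rot: [0.787, 0.618, -0.001, -0.0]
force: [0.4, -1.4, 0.1]
opening: -0.001
finger_force: 0.0
```

```bash
python3 - <<'E'
from h import *
st=observe(); print(st['ee_pos'],R.from_quat(st['tool_rot']).as_matrix()[:,0],np.abs(st['qvel']).max(),st['q'])
shot('wrist','w1'); np.save('w1.npy',np.r_[st['ee_pos'],st['tool_rot']])
E
```

```text
[ 0.52834169 -0.03379     0.37033104] [ 2.37218478e-01  9.71456137e-01 -6.05524810e-04] 0.04369607562475036 [ 0.32506553  0.34280748 -0.43852611  1.52244836  0.14832418  1.31095894
 -0.36896053]
```

View pics/w1.png

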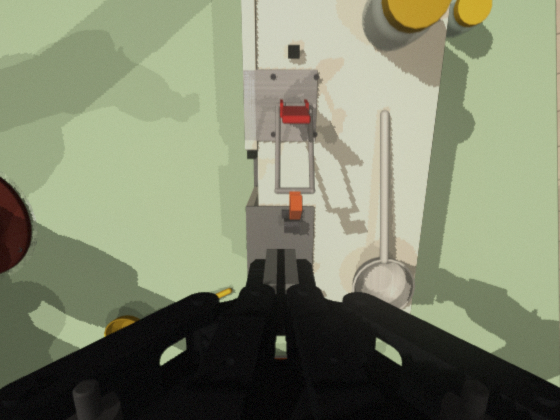

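The wrist view, with up as cabinet +y, shows the plate with screws at (274,76), (317,76), (274,134) and (317,134). The red lever is at (295,112), the bar at (295,190), the tab at (296,206) and the keeper near (293,220). The fingers hide the pull. I'll triangulate these.

```bash
cat >> h.py <<'E'
def blob(im,kind,roi):
    h=cv2.cvtColor(im,cv2.COLOR_BGR2HSV).astype(int); H,S,V=h[...,0],h[...,1],h[...,2]
    m={'orange':(H>=6)&(H<18)&(S>170)&(V>110),'red':((H<5)|(H>174))&(S>150)&(V>60),'blue':(H>105)&(H<130)&(S>120)}[kind]
    z=np.zeros_like(m); x0,y0,x1,y1=roi; z[y0:y1,x0:x1]=m[y0:y1,x0:x1]
    ys,xs=np.nonzero(z); return len(xs),xs.mean(),ys.mean(),xs.min(),xs.max(),ys.min(),ys.max()
def tri(rays):
    A=sum(np.eye(3)-np.outer(d,d) for o,d in rays); b=sum((np.eye(3)-np.outer(d,d))@o for o,d in rays)
    p=np.linalg.solve(A,b); return p,[np.linalg.norm(np.cross(p-o,d)) for o,d in rays]
E
python3 - <<'E'
from h import *
w=np.load('w1.npy'); st=dict(ee_pos=w[:3],tool_rot=w[3:])
C={'t0':camT('top'),'s0':camT('scene'),'w1':camT('wrist',st)}
for p in [(274,76),(317,76),(274,134),(317,134)]: print('screw',plane(*C['w1'],p,.144))
I={k:cv2.imread(f'pics/{k}.png') for k in C}
rois={'t0':(170,140,310,240),'s0':(260,160,420,230),'w1':(240,60,340,260)}
for kind in('orange','red','blue'):
    rs=[];
    for k in C:
        try: b=blob(I[k],kind,rois[k]); print(kind,k,np.round(b,1)); rs.append(ray(*C[k],b[1:3]))
        except Exception as e: print(kind,k,'none')
    if len(rs)>1: print('tri',tri(rs))
for p in [(246,20),(252,160),(443,20),(425,200),(410,330)]: print('edge',p,plane(*C['w1'],p,.14))
E
```

```text
screw [0.54826531 0.07760999 0.144     ]
screw [0.59295926 0.06671867 0.144     ]
screw [0.5336547  0.01899336 0.144     ]
screw [0.58047608 0.00759194 0.144     ]
orange t0 [ 13.  241.3 203.9 240.  243.  202.  206. ]
orange s0 none
orange w1 [215.  295.  202.3 290.  301.  192.  216. ]
tri (array([ 0.53977376, -0.0341584 ,  0.25706076]), [np.float64(0.000805330496121345), np.float64(0.0008053304961213953)])
red t0 [ 30.  219.5 200.4 217.  222.  196.  205. ]
red s0 [ 33.  340.1 173.9 339.  341.  167.  180. ]
red w1 [456.  294.1 114.  280.  309.  101.  122. ]
tri (array([0.55724542, 0.0355186 , 0.20579064]), [np.float64(0.001574664293640471), np.float64(0.0009988540095814612), np.float64(0.0015837279272705009)])
blue t0 [ 62.  283.3 216.7 202.  288.  198.  224. ]
blue s0 [ 82.  280.  208.5 276.  284.  201.  216. ]
blue w1 none
tri (array([ 0.50646138, -0.15975136,  0.15382506]), [np.float64(0.0010340857618375172), np.float64(0.0010340857618377065)])
edge (246, 20) [0.53316007 0.13730568 0.14      ]
edge (252, 160) [ 0.50170354 -0.00354574  0.14      ]
edge (443, 20) [0.73138846 0.08896894 0.14      ]
edge (425, 200) [ 0.69058423 -0.09854803  0.14      ]
edge (410, 330) [ 0.64956827 -0.27435634  0.14      ]h.py:24: RuntimeWarning: Mean of empty slice.
  ys,xs=np.nonzero(z); return len(xs),xs.mean(),ys.mean(),xs.min(),xs.max(),ys.min(),ys.max()
  ret = ret.dtype.type(ret / rcount)
```

step_arm(
  steps=[
    [0,-0.01,-0.05,0,0,0,0.7],
    [0,-0.02,-0.1,0,0,0,0.7],
    [0,-0.027,-0.15,-0.02,0,0,0.7],
    [0,-0.027,-0.16,-0.06,0,0,0.7],
    [0,-0.027,-0.16,-0.1,0,0,0.7],
    [0,-0.027,-0.16,-0.14,0,0,0.7],
    [0,-0.027,-0.16,-0.16,0,0,0.7],
    [0,-0.027,-0.16,-0.16,0,0,0.7],
    [0,-0.027,-0.16,-0.16,0,0,0.7],
  ],
)

```text
clock: 2.75
ee_pos: [0.5013, -0.196, 0.2115]
tool_rot: [0.784, 0.62, -0.0, 0.0]
force: [-0.0, 0.0, 1.4]
opening: 0.0
finger_force: 0.0
```

```bash
python3 - <<'E'
from h import *
st=observe(); print(st['ee_pos'],st['force'])
im=shot('wrist','w2')[:,:,::-1]; C=camT('wrist',st); t=shot('top','t2')[:,:,::-1]; s=shot('scene','s2')[:,:,::-1]
np.save('w2.npy',np.r_[st['ee_pos'],st['tool_rot']])
ex=np.array([.9744,-.225]);ey=np.array([.225,.9744])
f=lambda p:(p[:2]@ex,p[:2]@ey,p[2])
b=blob(im,'blue',(200,0,400,420)); print(b)
for px in [(b[3],b[5]),(b[4],b[5]),(b[1],b[5]),(b[1],b[6]),b[1:3]]: print('blue z.178',f(plane(*C,px,.178)))
try:
  b2=blob(t,'blue',(250,190,310,240));b3=blob(s,'blue',(260,190,300,230));print(b2,b3); p,e=tri([ray(*camT('top'),b2[1:3]),ray(*camT('scene'),b3[1:3])]);print(f(p),e)
except Exception as x: print(x)
o=blob(im,'orange',(200,0,400,300)); print('or',o); o1=blob(cv2.imread('pics/w1.png'),'orange',(240,60,340,260))
w=np.load('w1.npy'); C1=camT('wrist',dict(ee_pos=w[:3],tool_rot=w[3:]))
p,e=tri([ray(*C,o[1:3]),ray(*C1,o1[1:3])]); print(f(p),e)
r=blob(im,'red',(240,0,360,200)); print('red',r)
print(f(st['ee_pos']))
E
```

```text
[ 0.50132313 -0.19603255  0.21153322] [-0.00320682  0.02363099  1.39765232]
(1751, np.float64(279.15191319246145), np.float64(189.29183323814962), np.int64(204), np.int64(397), np.int64(166), np.int64(419))
blue z.178 (np.float64(0.49094332467844093), np.float64(-0.03505417609102073), np.float64(0.178))
blue z.178 (np.float64(0.5969188247242704), np.float64(-0.035558317622320965), np.float64(0.178))
blue z.178 (np.float64(0.5321949372826699), np.float64(-0.03525041627047642), np.float64(0.178))
blue z.178 (np.float64(0.5311941795990176), np.float64(-0.21171694342507522), np.float64(0.178))
blue z.178 (np.float64(0.5321209867603175), np.float64(-0.04829032800333179), np.float64(0.178))
(19, np.float64(283.05263157894734), np.float64(218.31578947368422), np.int64(282), np.int64(286), np.int64(196), np.int64(224)) (79, np.float64(279.9620253164557), np.float64(208.62025316455697), np.int64(276), np.int64(284), np.int64(201), np.int64(216))
(np.float64(0.5252024033090857), np.float64(-0.04083248054919383), np.float64(0.15012593697479276)) [np.float64(0.0002871141413815119), np.float64(0.00028711414138141156)]h.py:24: RuntimeWarning: Mean of empty slice.
  ys,xs=np.nonzero(z); return len(xs),xs.mean(),ys.mean(),xs.min(),xs.max(),ys.min(),ys.max()
  ret = ret.dtype.type(ret / rcount)
Traceback (most recent call last):
  File "h.py", line 24, in blob
    ys,xs=np.nonzero(z); return len(xs),xs.mean(),ys.mean(),xs.min(),xs.max(),ys.min(),ys.max()
                                                            ~~~~~~^^
ValueError: zero-size array to reduction operation minimum which has no identity
```

View pics/w2.png

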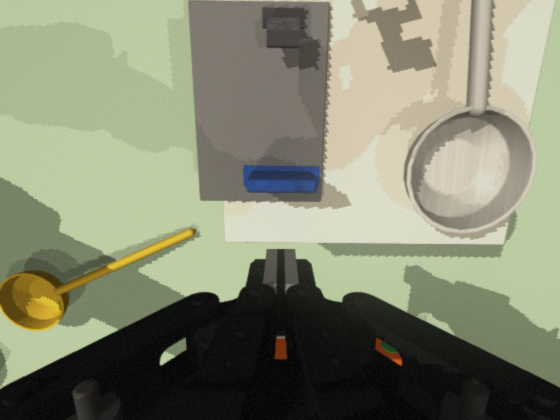

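The view shows the pull's top face at rows 183–192 around col 281, which puts it at y' of about -0.0475 m. The keeper is at (285,27) and the cabinet's -y end at row 242. The closed fingertips clear the pull by about 15 mm, so I'll go down and then push.

step_arm(
  steps=[
    [0,0,0,-0.03,0,0,0],
    [0,0,0,-0.056,0,0,0],
    [0,0,0,-0.056,0,0,0],
    [0,0.001,0.005,-0.056,0,0,0],
    [0,0.0022,0.0097,-0.056,0,0,0],
    [0,0.0034,0.0146,-0.056,0,0,0],
    [0,0.0045,0.0195,-0.056,0,0,0],
    [0,0.0056,0.0244,-0.056,0,0,0],
    [0,0.0068,0.0292,-0.056,0,0,0],
  ],
)

```text
clock: 3.8
ee_pos: [0.509, -0.1663, 0.1558]
tool_rot: [0.784, 0.621, 0.0, 0.001]
force: [0.3, -4.1, 2.5]
opening: -0.001
finger_force: 1.7
```

step_arm(
  steps=[
    [0,0.0009,0.0039,0,0,0,0],
    [0,0.0018,0.0078,0,0,0,0],
    [0,0.0018,0.0078,0,0,0,0],
  ],
)

```text
clock: 4.1
ee_pos: [0.5105, -0.1566, 0.155]
tool_rot: [0.783, 0.622, 0.0, -0.0]
force: [0.7, -2.9, 1.0]
opening: 0.0
finger_force: 1.2
```

step_arm(
  steps=[
    [0,0.0005,0.002,0,0,0,0],
    [0,0.0009,0.0039,0,0,0,0],
  ],
)

```text
clock: 4.3
ee_pos: [0.5109, -0.1538, 0.1548]
tool_rot: [0.784, 0.621, -0.0, -0.0]
force: [0.2, -3.5, 0.9]
opening: -0.001
finger_force: 1.6
```

step_arm(
  steps=[
    [0,0.0005,0.002,0,0,0,0],
    [0,0.0009,0.0039,0,0,0,0],
  ],
)

```text
clock: 4.5
ee_pos: [0.5119, -0.1497, 0.1549]
tool_rot: [0.784, 0.621, -0.0, -0.0]
force: [0.7, -4.1, 2.1]
opening: 0.001
finger_force: 1.6
```

step_arm(
  steps=[
    [0,0.0005,0.002,0,0,0,0],
    [0,0.0009,0.0039,0,0,0,0],
  ],
)

```text
clock: 4.7
ee_pos: [0.5128, -0.1457, 0.1549]
tool_rot: [0.783, 0.621, -0.0, -0.0]
force: [0.7, -3.8, 1.1]
opening: -0.001
finger_force: 1.6
```

step_arm(
  steps=[
    [0,0.0002,0.001,0,0,0,0],
    [0,0.0005,0.002,0,0,0,0],
    [0,0.0007,0.003,0,0,0,0],
  ],
)

```text
clock: 5.0
ee_pos: [0.5135, -0.1428, 0.1549]
tool_rot: [0.784, 0.621, -0.0, -0.0]
force: [0.4, -3.9, 0.7]
opening: 0.004
finger_force: 1.5
```

step_arm(
  steps=[
    [0,0.0002,0.001,0,0,0,0],
    [0,0.0005,0.002,0,0,0,0],
  ],
)

```text
clock: 5.2
ee_pos: [0.514, -0.1408, 0.1549]
tool_rot: [0.784, 0.621, -0.0, -0.0]
force: [0.9, -3.5, 0.4]
opening: 0.007
finger_force: 1.5
```

step_arm(
  steps=[
    [0,0.0002,0.001,0,0,0,0],
    [0,0.0005,0.002,0,0,0,0],
  ],
)

```text
clock: 5.4
ee_pos: [0.5145, -0.1388, 0.1549]
tool_rot: [0.783, 0.621, -0.0, -0.0]
force: [0.1, -4.0, 0.8]
opening: 0.001
finger_force: 1.5
```

step_arm(
  steps=[
    [0,0.0002,0.001,0,0,0,0],
    [0,0.0005,0.002,0,0,0,0],
  ],
)

```text
clock: 5.6
ee_pos: [0.515, -0.1367, 0.1549]
tool_rot: [0.783, 0.621, -0.0, -0.0]
force: [-0.3, -2.3, -0.1]
opening: -0.001
finger_force: 1.5
```

step_arm(
  steps=[
    [0,0.0002,0.001,0,0,0,0],
    [0,0.0005,0.002,0,0,0,0],
  ],
)

```text
clock: 5.8
ee_pos: [0.5155, -0.1347, 0.1549]
tool_rot: [0.783, 0.621, -0.0, -0.0]
force: [1.1, -3.1, 0.7]
opening: -0.001
finger_force: 1.5
```

step_arm(
  steps=[
    [0,0.0002,0.001,0,0,0,0],
    [0,0.0005,0.002,0,0,0,0],
  ],
)

```text
clock: 6.0
ee_pos: [0.516, -0.1328, 0.1549]
tool_rot: [0.783, 0.621, -0.0, -0.0]
force: [-0.2, -4.4, 0.9]
opening: -0.0
finger_force: 1.5
```

step_arm(
  steps=[
    [0,0.0002,0.001,0,0,0,0],
    [0,0.0003,0.0015,0,0,0,0],
  ],
)

```text
clock: 6.2
ee_pos: [0.5163, -0.1312, 0.1549]
tool_rot: [0.783, 0.621, 0.0, -0.0]
force: [0.4, -4.0, 0.5]
opening: 0.003
finger_force: 1.5
```

step_arm(
  steps=[
    [0,0.0001,0.0005,0,0,0,0],
    [0,0.0002,0.001,0,0,0,0],
  ],
)

```text
clock: 6.4
ee_pos: [0.5165, -0.1303, 0.1549]
tool_rot: [0.784, 0.621, -0.0, -0.0]
force: [1.0, -3.6, -0.3]
opening: -0.0
finger_force: 1.5
```

step_arm(
  steps=[
    [0,0.0001,0.0005,0,0,0,0],
    [0,0.0002,0.001,0,0,0,0],
  ],
)

```text
clock: 6.6
ee_pos: [0.5168, -0.1293, 0.155]
tool_rot: [0.784, 0.621, 0.0, -0.0]
force: [0.1, -3.0, -0.1]
opening: 0.001
finger_force: 1.5
```

step_arm(
  steps=[
    [0,0.0001,0.0005,0,0,0,0],
    [0,0.0002,0.001,0,0,0,0],
  ],
)

```text
clock: 6.8
ee_pos: [0.517, -0.1283, 0.155]
tool_rot: [0.783, 0.621, 0.0, -0.0]
force: [0.2, -3.0, 0.3]
opening: 0.001
finger_force: 1.5
```

step_arm(
  steps=[
    [0,0.0001,0.0005,0,0,0,0],
    [0,0.0002,0.001,0,0,0,0],
  ],
)

```text
clock: 7.0
ee_pos: [0.5172, -0.1273, 0.155]
tool_rot: [0.783, 0.621, 0.0, 0.0]
force: [0.9, -3.3, 0.2]
opening: -0.002
finger_force: 1.5
```

step_arm(
  steps=[
    [0,0.0001,0.0005,0,0,0,0],
    [0,0.0002,0.001,0,0,0,0],
  ],
)

```text
clock: 7.2
ee_pos: [0.5174, -0.1263, 0.155]
tool_rot: [0.783, 0.621, 0.0, 0.0]
force: [0.5, -3.3, 0.5]
opening: -0.001
finger_force: 1.5
```

step_arm(
  steps=[
    [0,0.0001,0.0005,0,0,0,0],
    [0,0.0002,0.001,0,0,0,0],
  ],
)

```text
clock: 7.4
ee_pos: [0.5176, -0.1253, 0.155]
tool_rot: [0.783, 0.621, 0.0, 0.0]
force: [0.9, -3.4, 0.4]
opening: -0.0
finger_force: 1.5
```

step_arm(
  steps=[
    [0,0.0001,0.0005,0,0,0,0],
    [0,0.0002,0.001,0,0,0,0],
  ],
)

```text
clock: 7.6
ee_pos: [0.5178, -0.1245, 0.155]
tool_rot: [0.784, 0.621, -0.0, 0.0]
force: [0.7, -4.0, 0.7]
opening: 0.003
finger_force: 1.9
```

step_arm(
  steps=[
    [0,0.0001,0.0005,0,0,0,0],
    [0,0.0002,0.001,0,0,0,0],
  ],
)

```text
clock: 7.8
ee_pos: [0.518, -0.1241, 0.155]
tool_rot: [0.784, 0.621, -0.0, 0.0]
force: [0.6, -4.8, 0.5]
opening: 0.002
finger_force: 2.5
```

step_arm(
  steps=[
    [0,0.0001,0.0005,0,0,0,0],
    [0,0.0002,0.001,0,0,0,0],
  ],
)

```text
clock: 8.0
ee_pos: [0.5181, -0.1238, 0.155]
tool_rot: [0.784, 0.621, -0.001, 0.001]
force: [-0.9, -6.5, 1.1]
opening: 0.0
finger_force: 3.0
```

Finger force rose from a steady 1.5 to 3.0 N and the arm began to lag, so the seal is met and lightly pressed. I'll back off and look.

step_arm(
  steps=[
    [0,-0.0034,-0.0146,0,0,0,0],
    [0,-0.0034,-0.0146,0.03,0,0,0],
    [0,-0.0034,-0.0146,0.08,0,0,0],
    [0,-0.0034,-0.0146,0.13,0,0,0],
    [0,-0.0034,-0.0146,0.15,0,0,0],
    [0,-0.0034,-0.0146,0.15,0,0,0],
    [0,-0.0034,-0.0146,0.15,0,0,0],
  ],
)

```text
clock: 8.7
ee_pos: [0.5139, -0.136, 0.3043]
tool_rot: [0.783, 0.622, -0.0, -0.001]
force: [-0.4, -0.4, 0.3]
opening: -0.001
finger_force: 0.0
```

```bash
cat >> h.py <<'E'
ex=np.array([.9744,-.225]);ey=np.array([.225,.9744])
f=lambda p:np.round([p[:2]@ex,p[:2]@ey,p[2]],4)
E
python3 - <<'E'
from h import *
st=observe(); print(st['ee_pos'],st['force'],f(st['ee_pos']))
im=shot('wrist','w3')[:,:,::-1]; C=camT('wrist',st); shot('scene','s3')
np.save('w3.npy',np.r_[st['ee_pos'],st['tool_rot']])
w=np.load('w1.npy'); C1=camT('wrist',dict(ee_pos=w[:3],tool_rot=w[3:])); i1=cv2.imread('pics/w1.png')
for k in('orange','red'):
    a=blob(im,k,(220,0,350,330)); b=blob(i1,k,(240,60,340,260)); print(k,np.round(a,1),np.round(b,1))
    p,e=tri([ray(*C,a[1:3]),ray(*C1,b[1:3])]); print(f(p),e)
E
```

```text
[ 0.51387473 -0.13598398  0.30431503] [-0.41465555 -0.42214285  0.33701319] [ 0.5313 -0.0169  0.3043]
orange [744.  285.4  62.9 278.  295.   38.   91. ] [215.  295.  202.3 290.  301.  192.  216. ]
[0.5348 0.0834 0.2389] [np.float64(0.00042028186383340937), np.float64(0.00042028186383335163)]h.py:24: RuntimeWarning: Mean of empty slice.
  ys,xs=np.nonzero(z); return len(xs),xs.mean(),ys.mean(),xs.min(),xs.max(),ys.min(),ys.max()
  ret = ret.dtype.type(ret / rcount)
Traceback (most recent call last):
  File "h.py", line 24, in blob
    ys,xs=np.nonzero(z); return len(xs),xs.mean(),ys.mean(),xs.min(),xs.max(),ys.min(),ys.max()
                                                            ~~~~~~^^
ValueError: zero-size array to reduction operation minimum which has no identity
```

View pics/w3.png

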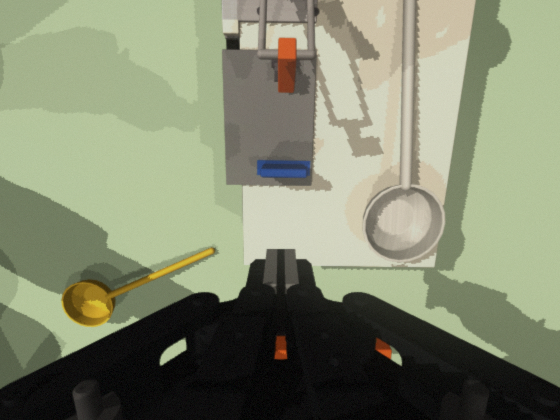

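The view shows the tab at (287,38–92), the bar at row 53 between cols 262 and 312, the pull at (283,170) and the cabinet's -y end at row 266. I'll triangulate the bar and find the pivot from the cabinet's end.

```bash
python3 - <<'E'
from h import *
L=lambda n:camT('wrist',dict(ee_pos=np.load(n)[:3],tool_rot=np.load(n)[3:]))
C1,C2,C3=L('w1.npy'),L('w2.npy'),L('w3.npy')
p,e=tri([ray(*C1,(295,190)),ray(*C3,(286.5,53.5))]); print('bar',f(p),np.round(e,4))
for C,px in((C2,(270,242)),(C2,(480,243)),(C3,(300,266)),(C3,(430,266))): print('end',f(plane(*C,px,.14)))
print('pull now',f(plane(*C3,(283,171),.178)),'keeper w2',f(plane(*C2,(285,18),.161)),f(plane(*C2,(285,36),.161)),f(plane(*C2,(285,46),.161)))
i=cv2.imread('pics/w1.png'); g=cv2.cvtColor(i,cv2.COLOR_BGR2GRAY)
# lever in w1: red extents vs candidates
print('w1 red',blob(i,'red',(240,60,340,260)))
def pts(th,phi,P):
    pin=np.array([16.9*np.cos(th)+6.2*np.sin(th),16.9*np.sin(th)-6.2*np.cos(th)]);u=np.array([-np.cos(phi),np.sin(phi)]);n=np.array([np.sin(phi),np.cos(phi)])
    le=np.array([78*np.cos(th),78*np.sin(th)]); b=pin+90*u; return pin,b,b+20*u+20*n,b+20*u+27.5*n,le
for th in(1.5,1.6,1.7,1.8,1.9):
  for phi in (.4,.5,.6):
    r=pts(th,phi,0); out=[]
    for q in (r[1],r[3],r[4]):
        y=.1675+q[0]/1000; xy=.5345*ex+y*ey; w=[*xy,.158+q[1]/1000]; out+= [proj(*C1,w)[1],proj(*C3,w)[1]]
    print(th,phi,np.round(out,0))
E
```

```text
bar [0.5355 0.0913 0.2241] [0.0003 0.0003]
end [ 0.5252 -0.0946  0.14  ]
end [ 0.6752 -0.0961  0.14  ]
end [ 0.5515 -0.0959  0.14  ]
end [ 0.6872 -0.0959  0.14  ]
pull now [0.5334 0.0095 0.178 ] keeper w2 [0.5357 0.0416 0.161 ] [0.5357 0.0329 0.161 ] [0.5357 0.028  0.161 ]
w1 red (456, np.float64(294.14912280701753), np.float64(113.98245614035088), np.int64(280), np.int64(309), np.int64(101), np.int64(122))
1.5 0.4 [ 186.   57.  202.   60.   95. -119.]
1.5 0.5 [ 184.   48.  197.   43.   95. -119.]
1.5 0.6 [ 180.   37.  189.   22.   95. -119.]
1.6 0.4 [ 188.   59.  204.   63.  105. -102.]
1.6 0.5 [ 186.   50.  199.   46.  105. -102.]
1.6 0.6 [ 182.   39.  191.   26.  105. -102.]
1.7 0.4 [190.  62. 207.  66. 115. -83.]
1.7 0.5 [188.  53. 201.  49. 115. -83.]
1.7 0.6 [184.  42. 193.  29. 115. -83.]
1.8 0.4 [192.  65. 209.  69. 124. -65.]
1.8 0.5 [190.  56. 203.  53. 124. -65.]
1.8 0.6 [186.  45. 196.  33. 124. -65.]
1.9 0.4 [194.  68. 211.  73. 133. -47.]
1.9 0.5 [191.  59. 205.  56. 133. -47.]
1.9 0.6 [188.  49. 198.  36. 133. -47.]
```

```bash
python3 - <<'E'
from h import *
a=cv2.imread('pics/w2.png')[0:75,225:345]; b=cv2.imread('pics/w1.png')[60:240,240:350]
a=cv2.resize(a,None,fx=4,fy=4,interpolation=cv2.INTER_CUBIC);b=cv2.resize(b,None,fx=2.8,fy=3.2,interpolation=cv2.INTER_CUBIC)
o=np.zeros((580,800,3),np.uint8); o[:300,:480]=a; o[:576,485:485+308]=b[:576]; cv2.imwrite('pics/c4.png',cv2.convertScaleAbs(o,alpha=1.5))
E
```

```text
(no output)
```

View pics/c4.png

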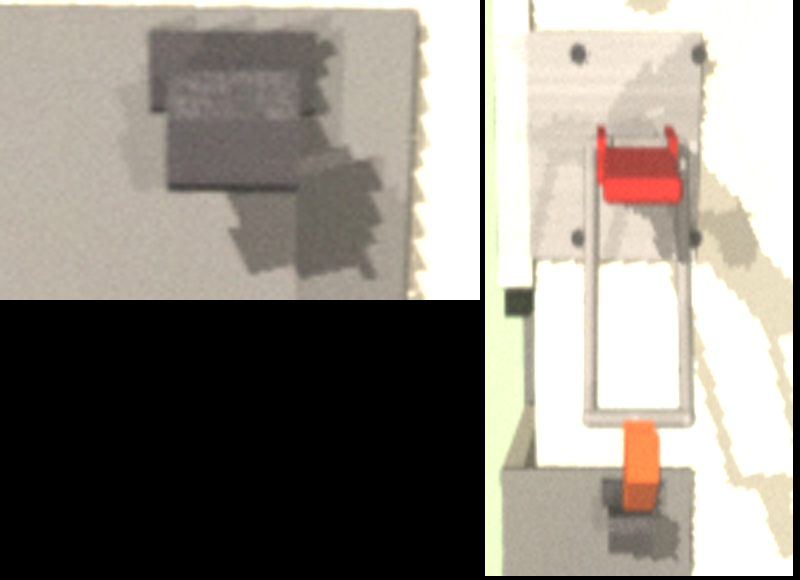

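The crop shows the lip's -y end at w2 row 47, which is now y' of about 0.085 after the 57 mm of door travel, so the pivot is at y' of about 0.166. The lever leans about 1.75 rad and the tab's top face is centred near w1 (295,201). I'll check the tab and work out the bar's path.

```bash
cat >> h.py <<'E'
from scipy.optimize import fsolve
def chain(th,ph):
    c,s=np.cos(th),np.sin(th); pin=np.array([16.9*c+6.2*s,16.9*s-6.2*c]);u=np.array([-np.cos(ph),np.sin(ph)]);n=np.array([np.sin(ph),np.cos(ph)])
    b=pin+90*u; return b,b+20*u+20*n
E
python3 - <<'E'
from h import *
L=lambda n:camT('wrist',dict(ee_pos=np.load(n)[:3],tool_rot=np.load(n)[3:]))
p,e=tri([ray(*L('w1.npy'),(295.4,201.3)),ray(*L('w3.npy'),(287,47))]); print('tabtop',f(p),np.round(e,4))
g=(1.75,.55); print('now',np.round(chain(*g),1))
for b in [(-74.7,66),(-82,50),(-90,35),(-93,20),(-93,8),(-92,0),(-92,-6),(-87,-6),(-82,-6),(-77,-6)]:
    g=fsolve(lambda q:chain(*q)[0]-b,g); t=chain(*g)[1]; y=.166+t[0]/1000; xy=.535*ex+y*ey
    print(b,np.round(g,2),'tab',np.round(t,1),'TCP',np.round([*xy,.158+t[1]/1000-.017],4))
E
```

```text
tabtop [0.5349 0.0886 0.2558] [0.0001 0.0001]
now [[-73.6  64.8]
 [-80.2  92.3]]
(-74.7, 66) [1.84 0.56] tab [-80.9  93.6] TCP [ 0.5404 -0.0375  0.2346]
(-82, 50) [1.81 0.36] tab [-93.5  75.8] TCP [ 0.5376 -0.0498  0.2168]
(-90, 35) [2.01 0.19] tab [-105.8   58.4] TCP [ 0.5348 -0.0618  0.1994]
(-93, 20) [2.09 0.03] tab [-112.5   40.5] TCP [ 0.5333 -0.0682  0.1815]
(-93, 8) [ 2.12 -0.11] tab [-115.    25.7] TCP [ 0.5328 -0.0707  0.1667]
(-92, 0) [ 2.13 -0.2 ] tab [-115.5   15.7] TCP [ 0.5327 -0.0712  0.1567]
(-92, -6) [ 2.21 -0.26] tab [-116.5    8.1] TCP [ 0.5324 -0.0721  0.1491]
(-87, -6) [ 1.94 -0.27] tab [-111.6    7.9] TCP [ 0.5335 -0.0674  0.1489]
(-82, -6) [ 1.65 -0.26] tab [-106.5    8.1] TCP [ 0.5347 -0.0624  0.1491]
(-77, -6) [ 1.29 -0.23] tab [-101.     8.9] TCP [ 0.5359 -0.0571  0.1499]
```

step_arm(
  steps=[
    [0.45,0.012,0.045,0,0,0,0],
    [0.45,0.022,0.08,0,0,0,0],
    [0.45,0.0265,0.0985,0,0,0,0],
    [0.45,0.0265,0.0985,0,0,0,0],
    [0.45,0.0265,0.0985,-0.02,0,0,0],
    [0.45,0.0265,0.0985,-0.02,0,0,0],
    [0.45,0.0265,0.0985,-0.02,0,0,0],
  ],
)

```text
clock: 9.5
ee_pos: [0.5405, -0.0398, 0.284]
tool_rot: [0.784, 0.621, -0.001, -0.001]
force: [0.3, 0.3, 0.1]
opening: 0.451
finger_force: 0.0
```

```bash
python3 - <<'E'
from h import *
st=observe(); print(st['ee_pos'],f(st['ee_pos']),st['opening'],R.from_quat(st['tool_rot']).as_matrix()[:,0])
E
```

```text
[ 0.54048316 -0.0398189   0.28403711] [0.5356 0.0828 0.284 ] 0.45079067576158904 [ 0.22952474  0.97330234 -0.00097509]
```

step_arm(
  steps=[
    [0.45,0,0.0022,-0.02,0,0,0],
    [0.45,0,0.0022,-0.04,0,0,0],
    [0.45,0,0.0022,-0.05,0,0,0],
    [0.45,0,0.0022,-0.05,0,0,0],
    [0.2,0,0.0022,-0.05,0,0,0],
    [0,0,0.0022,-0.05,0,0,0],
    [0,0,0.0022,-0.05,0,0,0],
    [0,0,0.0022,-0.05,0,0,0],
    [0,0,0.0022,-0.05,0,0,0],
  ],
  squeeze=22,
)

```text
clock: 10.4
ee_pos: [0.5411, -0.0366, 0.2356]
tool_rot: [0.784, 0.621, -0.0, 0.0]
force: [-2.8, -2.5, 3.4]
opening: 0.109
finger_force: 27.2
```

```bash
python3 - <<'E'
from h import *
st=observe(); print(st['ee_pos'],f(st['ee_pos']),st['opening'],st['force'])
shot('scene','s4');im=shot('wrist','w5')
s=cv2.imread('pics/s4.png')[140:240,260:420]; o=np.zeros((420,800,3),np.uint8); o[:300,:480]=cv2.resize(s,(480,300),interpolation=2); o[:,482:762]=im[:420,140:420,::-1]; cv2.imwrite('pics/c5.png',o)
E
```

```text
[ 0.54105058 -0.03662785  0.23555206] [0.5354 0.086  0.2356] 0.10863407396096382 [-2.78191617 -2.47987566  3.36850716]
```

View pics/c5.png

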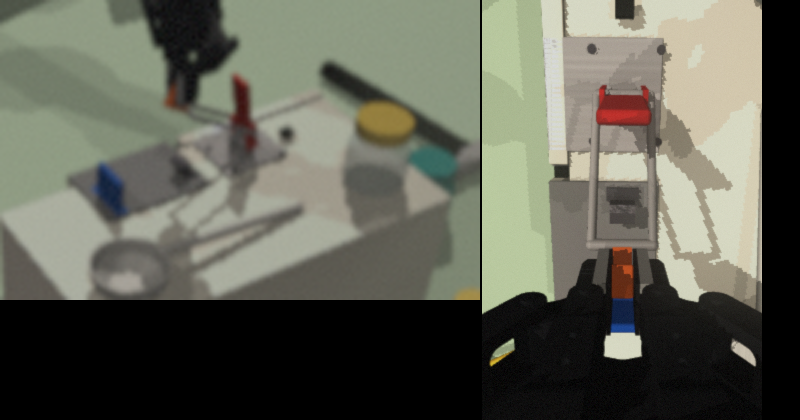

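The tab is held between the fingers at 9.3 mm opening. In this view (crop columns less 342) the keeper is at rows 187–222 around col 285, the bar at row 245 and the plate screws at rows 48 and 142. I'll recheck the keeper lip from here.

```bash
python3 - <<'E'
from h import *
st=observe(); C=camT('wrist',st); im=cv2.imread('pics/w5.png')
g=cv2.cvtColor(im,cv2.COLOR_BGR2GRAY); print('col profile',g[180:256:2,283:288].mean(1).astype(int))
for r in (200,212,217,222,225): print(r,f(plane(*C,(285,r),.161)))
for p in [(250,48),(319,49),(250,142),(317,142)]: print('screw',f(plane(*C,p,.145)))
print('bar',f(plane(*C,(280,245),.224)))
E
```

```text
col profile [180 106 108  98  66  68  67  68  64  63  52  49  55  85  85  76  79  71
  71  72  70  70  75  78  96 113 114 113 114 108  99 121 133 123 104  82
  76  60]
200 [0.5388 0.0996 0.161 ]
212 [0.5388 0.0909 0.161 ]
217 [0.5388 0.0873 0.161 ]
222 [0.5388 0.0836 0.161 ]
225 [0.5388 0.0813 0.161 ]
screw [0.5158 0.1992 0.145 ]
screw [0.5614 0.1984 0.145 ]
screw [0.5141 0.1383 0.145 ]
screw [0.5618 0.1382 0.145 ]
bar [0.5353 0.0913 0.224 ]
```

step_arm(
  steps=[
    [0,-0.0015,-0.0066,-0.0083,0,0,0],
    [0,-0.003,-0.0132,-0.0166,0,0,0],
    [0,-0.0044,-0.019,-0.025,0,0,0],
    [0,-0.0058,-0.0251,-0.034,0,0,0],
    [0,-0.0058,-0.0251,-0.034,0,0,0],
  ],
)

```text
clock: 11.0
ee_pos: [0.5349, -0.0615, 0.1992]
tool_rot: [0.784, 0.621, -0.0, -0.001]
force: [-2.3, 2.5, 0.7]
opening: 0.111
finger_force: 26.9
```

step_arm(
  steps=[
    [0,-0.0009,-0.0038,-0.009,0,0,0],
    [0,-0.0017,-0.0075,-0.018,0,0,0],
    [0,-0.0021,-0.0093,-0.025,0,0,0],
    [0,-0.0025,-0.011,-0.0326,0,0,0],
    [0,-0.0025,-0.011,-0.0326,0,0,0],
  ],
)

```text
clock: 11.5
ee_pos: [0.5322, -0.0733, 0.1671]
tool_rot: [0.784, 0.621, -0.001, -0.0]
force: [-4.1, 0.8, 1.2]
opening: 0.112
finger_force: 27.1
```

```bash
python3 - <<'E'
from h import *
st=observe(); C=camT('wrist',st); im=shot('wrist','w6')
x,y=st['ee_pos'][:2]@ex,st['ee_pos'][:2]@ey
for n,yy,z in(('bar',.072,.166),('lip',.080,.161),('lip',.085,.161),('tab',.048,.19)):
    xy=.535*ex+yy*ey; print(n,yy,proj(*C,[*xy,z]).round())
c=im[90:300,190:380,::-1]; cv2.imwrite('pics/c6.png',cv2.resize(c,(542,600),interpolation=2))
E
```

```text
bar 0.072 [280. 217.]
lip 0.08 [280. 198.]
lip 0.085 [280. 187.]
tab 0.048 [280. 289.]
```

View pics/c6.png

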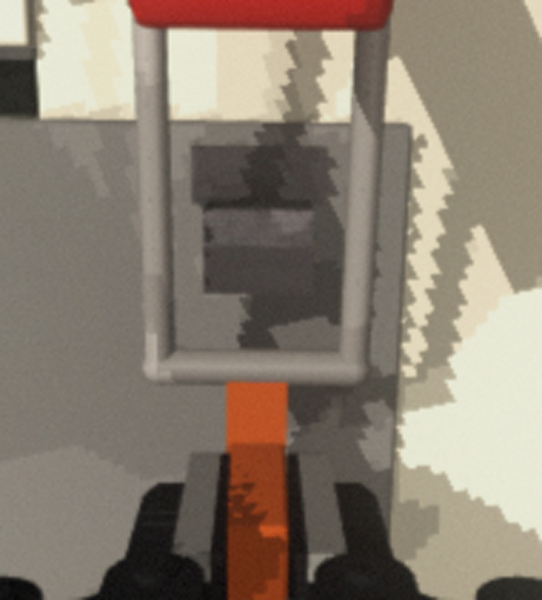

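The view shows the bar centred on the keeper at crop row 366, clear of the lip's end at row 292 by about 8 mm. I'll lower it gently.

step_arm(
  steps=[
    [0,0,-0.0003,-0.004,0,0,0],
    [0,0,-0.0006,-0.008,0,0,0],
    [0,-0.0001,-0.001,-0.011,0,0,0],
    [0,-0.0001,-0.001,-0.011,0,0,0],
  ],
)

```text
clock: 11.95
ee_pos: [0.5323, -0.0736, 0.1569]
tool_rot: [0.784, 0.621, -0.001, -0.0]
force: [-5.0, 0.2, 0.9]
opening: 0.11
finger_force: 27.3
```

step_arm(
  steps=[
    [0,0,0,-0.001,0,0,0],
    [0,0,0,-0.002,0,0,0],
    [0,0,0,-0.002,0,0,0],
  ],
)

```text
clock: 12.25
ee_pos: [0.5323, -0.0736, 0.1553]
tool_rot: [0.784, 0.621, -0.001, -0.0]
force: [-4.4, 0.7, 1.6]
opening: 0.106
finger_force: 27.4
```

step_arm(
  steps=[
    [0,0,0,-0.001,0,0,0],
    [0,0,0,-0.002,0,0,0],
    [0,0,0,-0.002,0,0,0],
  ],
)

```text
clock: 12.55
ee_pos: [0.5323, -0.0735, 0.1533]
tool_rot: [0.783, 0.621, -0.001, -0.0]
force: [-5.5, -0.7, 1.6]
opening: 0.109
finger_force: 27.4
```

step_arm(
  steps=[
    [0,0,0,-0.001,0,0,0],
    [0,0,0,-0.0015,0,0,0],
    [0,0,0,-0.0015,0,0,0],
  ],
)

```text
clock: 12.85
ee_pos: [0.5324, -0.0734, 0.1518]
tool_rot: [0.783, 0.621, -0.0, -0.0]
force: [-5.5, 0.0, 1.7]
opening: 0.109
finger_force: 27.4
```

step_arm(
  steps=[
    [0,0,0,-0.001,0,0,0],
    [0,0,0,-0.0015,0,0,0],
    [0,0,0,-0.0015,0,0,0],
  ],
)

```text
clock: 13.15
ee_pos: [0.5324, -0.0733, 0.1503]
tool_rot: [0.783, 0.621, -0.0, -0.0]
force: [-3.9, -0.1, 1.8]
opening: 0.108
finger_force: 27.4
```

```bash
python3 - <<'E'
from h import *
st=observe(); C=camT('wrist',st); im=shot('wrist','w7')
print(st['ee_pos'],f(st['ee_pos']))
# bar row & lever: profile outside the tab, left of keeper (x' -12mm)
g=cv2.cvtColor(im,cv2.COLOR_RGB2GRAY)
for z in(.148,.152,.156): print(z,proj(*C,[*(.535*ex+.0735*ey),z]).round(1))
print(list(zip(range(196,256,2),g[196:256:2,258:262].mean(1).astype(int))))
E
```

```text
[ 0.5324054  -0.07329633  0.1503308 ] [0.5353 0.0484 0.1503]
0.148 [279.7 213. ]
0.152 [279.7 215.4]
0.156 [279.7 217.9]
[(196, np.int64(67)), (198, np.int64(66)), (200, np.int64(65)), (202, np.int64(62)), (204, np.int64(59)), (206, np.int64(63)), (208, np.int64(73)), (210, np.int64(122)), (212, np.int64(137)), (214, np.int64(151)), (216, np.int64(147)), (218, np.int64(129)), (220, np.int64(100)), (222, np.int64(77)), (224, np.int64(108)), (226, np.int64(110)), (228, np.int64(110)), (230, np.int64(109)), (232, np.int64(109)), (234, np.int64(110)), (236, np.int64(111)), (238, np.int64(110)), (240, np.int64(110)), (242, np.int64(111)), (244, np.int64(110)), (246, np.int64(108)), (248, np.int64(94)), (250, np.int64(90)), (252, np.int64(91)), (254, np.int64(90))]
```

step_arm(
  steps=[
    [0,0.0005,0.0019,0,0,0,0],
    [0,0.0009,0.0039,0,0,0,0],
    [0,0.0014,0.0058,0,0,0,0],
    [0,0.0014,0.0058,0,0,0,0],
  ],
)

```text
clock: 13.6
ee_pos: [0.5332, -0.07, 0.1501]
tool_rot: [0.784, 0.621, -0.002, 0.001]
force: [-6.1, -3.6, 1.4]
opening: 0.108
finger_force: 27.4
```

step_arm(
  steps=[
    [0,0.0005,0.0019,0,0,0,0],
    [0,0.0009,0.0039,0.0002,0,0,0],
    [0,0.0009,0.0039,0.0002,0,0,0],
  ],
)

```text
clock: 13.9
ee_pos: [0.5342, -0.0656, 0.1503]
tool_rot: [0.784, 0.621, -0.002, 0.0]
force: [-5.6, -2.0, 0.7]
opening: 0.11
finger_force: 27.3
```

step_arm(
  steps=[
    [0,0.0002,0.001,0,0,0,0],
    [0,0.0005,0.002,0.0003,0,0,0],
    [0,0.0005,0.002,0.0003,0,0,0],
  ],
)

```text
clock: 14.2
ee_pos: [0.5346, -0.0638, 0.1504]
tool_rot: [0.784, 0.621, -0.002, 0.0]
force: [-4.4, -2.0, 0.8]
opening: 0.105
finger_force: 27.2
```

step_arm(
  steps=[
    [0,0.0002,0.001,0.0001,0,0,0],
    [0,0.0005,0.002,0.0003,0,0,0],
    [0,0.0005,0.002,0.0003,0,0,0],
  ],
)

```text
clock: 14.5
ee_pos: [0.5349, -0.0622, 0.1504]
tool_rot: [0.784, 0.621, -0.002, 0.0]
force: [-4.9, -3.1, -0.9]
opening: 0.11
finger_force: 27.0
```

step_arm(
  steps=[
    [0,0.0002,0.001,0.0001,0,0,0],
    [0,0.0002,0.001,0.0001,0,0,0],
  ],
)

```text
clock: 14.7
ee_pos: [0.5351, -0.0616, 0.1504]
tool_rot: [0.784, 0.621, -0.002, 0.001]
force: [-4.3, -2.5, -3.0]
opening: 0.112
finger_force: 26.9
```

step_arm(
  steps=[
    [0,0.0002,0.001,0.0001,0,0,0],
    [0,0.0002,0.001,0.0001,0,0,0],
  ],
)

```text
clock: 14.9
ee_pos: [0.5352, -0.0609, 0.1504]
tool_rot: [0.784, 0.621, -0.003, 0.001]
force: [-5.3, -4.2, -2.6]
opening: 0.11
finger_force: 26.9
```

step_arm(
  steps=[
    [0,0.0002,0.001,0.0001,0,0,0],
    [0,0.0002,0.001,0.0001,0,0,0],
  ],
)

```text
clock: 15.1
ee_pos: [0.5353, -0.0602, 0.1504]
tool_rot: [0.784, 0.621, -0.003, 0.001]
force: [-4.8, -4.3, -3.0]
opening: 0.112
finger_force: 26.9
```

step_arm(
  steps=[
    [0,0,0,-0.001,0,0,0],
    [0,0,0,-0.0015,0,0,0],
    [0,0,0,-0.0015,0,0,0],
  ],
)

```text
clock: 15.4
ee_pos: [0.5356, -0.0595, 0.1492]
tool_rot: [0.784, 0.621, -0.002, 0.001]
force: [-4.8, -3.5, -0.7]
opening: 0.109
finger_force: 27.1
```

step_arm(
  steps=[
    [0,0.0002,0.001,0,0,0,0],
    [0,0.0003,0.0015,0,0,0,0],
    [0,0.0003,0.0015,0,0,0,0],
  ],
)

```text
clock: 15.7
ee_pos: [0.5357, -0.0589, 0.1491]
tool_rot: [0.784, 0.621, -0.003, 0.001]
force: [-4.5, -4.7, -1.2]
opening: 0.107
finger_force: 27.0
```

```bash
python3 - <<'E'
from h import *
st=observe(); C=camT('wrist',st); im=shot('wrist','w8')
print(st['ee_pos'],f(st['ee_pos']),st['force'])
g=cv2.cvtColor(im,cv2.COLOR_RGB2GRAY)
for yy in(.086,.088,.09): print(yy,proj(*C,[*(.535*ex+yy*ey),.152]).round(1))
print(list(zip(range(196,240,2),g[196:240:2,258:262].mean(1).astype(int),g[196:240:2,278:283].mean(1).astype(int))))
E
```

```text
[ 0.53566299 -0.05892405  0.14912187] [0.5352 0.0631 0.1491] [-4.46447836 -4.74158921 -1.185667  ]
0.086 [279.7 221. ]
0.088 [279.7 216.8]
0.09 [279.7 212.6]
[(196, np.int64(43), np.int64(51)), (198, np.int64(52), np.int64(45)), (200, np.int64(52), np.int64(45)), (202, np.int64(48), np.int64(46)), (204, np.int64(61), np.int64(60)), (206, np.int64(59), np.int64(65)), (208, np.int64(57), np.int64(63)), (210, np.int64(72), np.int64(63)), (212, np.int64(78), np.int64(61)), (214, np.int64(83), np.int64(57)), (216, np.int64(86), np.int64(58)), (218, np.int64(76), np.int64(57)), (220, np.int64(68), np.int64(57)), (222, np.int64(59), np.int64(56)), (224, np.int64(60), np.int64(55)), (226, np.int64(72), np.int64(57)), (228, np.int64(72), np.int64(56)), (230, np.int64(70), np.int64(57)), (232, np.int64(71), np.int64(56)), (234, np.int64(74), np.int64(54)), (236, np.int64(100), np.int64(63)), (238, np.int64(100), np.int64(68))]
```

Bar row 215.5 gives y' of about 0.0886. At the centre columns the lip hides the bar, so it is under the lip and at the post. I'll release and rise.

step_arm(
  steps=[
    [0.05,-0.0005,-0.002,0,0,0,0],
    [0.28,-0.0005,-0.002,0,0,0,0],
    [0.28,-0.0005,-0.002,0,0,0,0],
    [0.28,-0.0005,-0.002,0,0,0,0],
    [0.28,-0.0005,-0.002,0.02,0,0,0],
    [0.28,-0.0005,-0.002,0.06,0,0,0],
    [0,-0.0005,-0.002,0.1,0,0,0],
    [0,-0.0005,-0.002,0.13,0,0,0],
    [0,-0.0005,-0.002,0.13,0,0,0],
    [0,-0.0005,-0.002,0.13,0,0,0],
  ],
)

```text
clock: 16.75
ee_pos: [0.5372, -0.0568, 0.2807]
tool_rot: [0.783, 0.622, 0.001, 0.001]
force: [-0.5, 0.3, 0.2]
opening: -0.002
finger_force: 0.0
```

```bash
python3 - <<'E'
from h import *
st=observe(); C=camT('wrist',st); im=shot('wrist','w9')[:,:,::-1]; s=shot('scene','s9')
print(st['ee_pos'],f(st['ee_pos']),st['force'],st['opening'])
print('red',np.round(blob(im,'red',(200,0,360,300)),1)); print('orange',np.round(blob(im,'orange',(220,0,340,300)),1))
for th in(1.1,1.2,1.3,1.4,1.5):
    print(th,[proj(*C,[*(.535*ex+(.166+r*np.cos(th))*ey),.158+r*np.sin(th)]).round(0) for r in(.016,.078)])
for yy in(.0886,.086,.082): print('bar',proj(*C,[*(.535*ex+yy*ey),.152]).round(1))
cv2.imwrite('pics/c9.png',cv2.resize(im[0:300,180:380],(533,800))[:600])
E
```

```text
[ 0.53723688 -0.05679954  0.28072836] [0.5363 0.0655 0.2807] [-0.45847483  0.31251807  0.23326956] -0.0021294466818224246
red [2323.   279.2   39.3  258.   301.    11.    78. ]
orange [361.  277.5 201.3 272.  283.  184.  217. ]
1.1 [array([278.,  62.]), array([277., -14.])]
1.2 [array([278.,  64.]), array([277.,  -1.])]
1.3 [array([278.,  66.]), array([277.,  13.])]
1.4 [array([278.,  69.]), array([277.,  29.])]
1.5 [array([278.,  71.]), array([277.,  44.])]
bar [278.4 174.3]
bar [278.4 177.3]
bar [278.4 181.9]
```

View pics/c9.png

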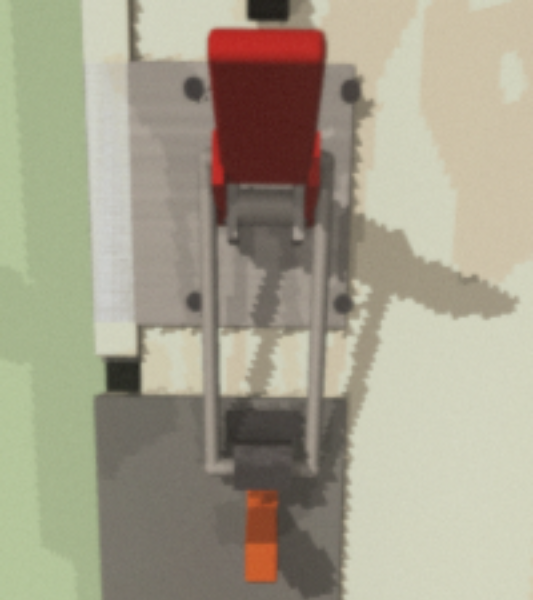

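The view shows the lip covering the bar's middle at crop rows 445–490, with the bar ends at row 466, so the bar is hooked. The lever is at about 1.3 rad. I'll go to the keeper side of the lever.

step_arm(
  steps=[
    [0,0.0093,0.04,0,0,0,0],
    [0,0.0186,0.0804,0,0,0,0],
    [0,0.0186,0.0804,-0.02,0,0,0],
    [0,0.0186,0.0804,-0.05,0,0,0],
    [0,0.0186,0.0804,-0.064,0,0,0],
    [0,0.0186,0.0804,-0.064,0,0,0],
    [0,0.0186,0.0804,-0.064,0,0,0],
  ],
)

```text
clock: 17.55
ee_pos: [0.555, 0.0233, 0.2153]
tool_rot: [0.783, 0.621, -0.001, -0.001]
force: [-0.7, -0.4, 1.2]
opening: 0.002
finger_force: 0.0
```

```bash
python3 - <<'E'
from h import *
st=observe(); p=f(st['ee_pos']); print(st['ee_pos'],p,st['force'])
for th,r in zip(np.arange(1.3,-.01,-.1),[60,61,62,63,64,65,66,67,68,69,70,71,72,72]):
    dy=.166+r/1000*np.cos(th)-.011-p[1]; print(round(th,1),np.round([dy*.225,dy*.9744,.1585+r/1000*np.sin(th)-p[2]],4))
E
```

```text
[0.55497748 0.02330959 0.21530426] [0.5355 0.1476 0.2153] [-0.70225392 -0.38379253  1.1941685 ]
1.3 [0.0053 0.0228 0.001 ]
1.2 [0.0066 0.0287 0.0001]
1.1 [ 0.008   0.0346 -0.0015]
1.0 [ 0.0093  0.0404 -0.0038]
0.9 [ 0.0106  0.046  -0.0067]
0.8 [ 0.0119  0.0513 -0.0102]
0.7 [ 0.013   0.0564 -0.0143]
0.6 [ 0.0141  0.0611 -0.019 ]
0.5 [ 0.0151  0.0654 -0.0242]
0.4 [ 0.016   0.0691 -0.0299]
0.3 [ 0.0167  0.0724 -0.0361]
0.2 [ 0.0173  0.075  -0.0427]
0.1 [ 0.0178  0.077  -0.0496]
-0.0 [ 0.0179  0.0774 -0.0568]
```

step_arm(
  steps=[
    [0,0.0025,0.01,0,0,0,0],
    [0,0.0044,0.019,0.0005,0,0,0],
    [0,0.0053,0.0228,0.001,0,0,0],
    [0,0.006,0.0258,0.0005,0,0,0],
    [0,0.0066,0.0287,0,0,0,0],
    [0,0.0073,0.0316,-0.0007,0,0,0],
    [0,0.008,0.0346,-0.0015,0,0,0],
  ],
)

```text
clock: 18.25
ee_pos: [0.5631, 0.0571, 0.2143]
tool_rot: [0.784, 0.621, -0.001, 0.0]
force: [-0.7, -3.9, -0.3]
opening: 0.001
finger_force: 1.1
```

step_arm(
  steps=[
    [0,0.0007,0.0029,-0.001,0,0,0],
    [0,0.0013,0.0058,-0.0023,0,0,0],
    [0,0.002,0.0086,-0.0037,0,0,0],
    [0,0.0026,0.0114,-0.0052,0,0,0],
  ],
)

```text
clock: 18.65
ee_pos: [0.5656, 0.0692, 0.209]
tool_rot: [0.784, 0.621, -0.0, -0.0]
force: [-0.5, -2.4, -0.0]
opening: 0.002
finger_force: 1.2
```

step_arm(
  steps=[
    [0,0.0007,0.0027,-0.0017,0,0,0],
    [0,0.0013,0.0053,-0.0035,0,0,0],
    [0,0.0019,0.0079,-0.0055,0,0,0],
    [0,0.0024,0.0104,-0.0076,0,0,0],
  ],
)

```text
clock: 19.05
ee_pos: [0.5682, 0.0803, 0.2016]
tool_rot: [0.783, 0.622, 0.0, -0.0]
force: [-0.3, -0.2, 1.1]
opening: 0.002
finger_force: 0.9
```

step_arm(
  steps=[
    [0,0.0006,0.0024,-0.0023,0,0,0],
    [0,0.0011,0.0047,-0.0047,0,0,0],
    [0,0.0016,0.0069,-0.0073,0,0,0],
    [0,0.0021,0.009,-0.0099,0,0,0],
  ],
)

```text
clock: 19.45
ee_pos: [0.5704, 0.0894, 0.1916]
tool_rot: [0.783, 0.622, 0.0, -0.0]
force: [-0.8, -2.4, 1.5]
opening: -0.005
finger_force: 0.5
```

step_arm(
  steps=[
    [0,0.0005,0.0018,-0.0028,0,0,0],
    [0,0.0009,0.0037,-0.0057,0,0,0],
    [0,0.0013,0.0054,-0.0088,0,0,0],
    [0,0.0016,0.007,-0.0119,0,0,0],
  ],
)

```text
clock: 19.85
ee_pos: [0.572, 0.0964, 0.1796]
tool_rot: [0.783, 0.622, 0.0, -0.0]
force: [-0.7, 0.4, 0.3]
opening: -0.001
finger_force: 0.1
```

step_arm(
  steps=[
    [0,0.0003,0.0013,-0.0033,0,0,0],
    [0,0.0006,0.0026,-0.0066,0,0,0],
    [0,0.0009,0.0036,-0.01,0,0,0],
    [0,0.0011,0.0046,-0.0135,0,0,0],
    [0,0.0012,0.005,-0.017,0,0,0],
    [0,0.0012,0.005,-0.019,0,0,0],
    [0,0.0012,0.005,-0.0195,0,0,0],
  ],
)

```text
clock: 20.55
ee_pos: [0.5729, 0.1006, 0.16]
tool_rot: [0.783, 0.621, -0.0, -0.0]
force: [-0.9, -0.7, 0.2]
opening: 0.005
finger_force: 0.0
```

```bash
python3 - <<'E'
from h import *
st=observe(); C=camT('wrist',st); print(st['ee_pos'],f(st['ee_pos']),st['force'])
im=shot('wrist','w10')[:,:,::-1]; s=shot('scene','s10')[:,:,::-1]
try: print('red w',np.round(blob(im,'red',(200,0,360,420)),1))
except Exception: print('no red in w')
for th in(0,.1,.3): print(th,proj(*C,[*(.535*ex+(.166+.078*np.cos(th))*ey),.158+.078*np.sin(th)]).round(0), proj(*camT('scene'),[*(.535*ex+(.166+.078*np.cos(th))*ey),.158+.078*np.sin(th)]).round(0))
try: print('red s',np.round(blob(s,'red',(310,140,420,215)),1))
except Exception: print('no red s')
E
```

```text
[0.57288981 0.10056819 0.16001571] [0.5356 0.2269 0.16  ] [-0.91997425 -0.70983083  0.24807865]
red w [1122.   283.8  246.9  260.   307.   230.   341. ]
0 [279. 229.] [360. 179.]
0.1 [279. 236.] [360. 177.]
0.3 [279. 256.] [360. 173.]
red s [ 42.  349.1 183.9 343.  355.  182.  187. ]
```

The red tip is at row 230, against 229 predicted for flat, so the lever has snapped shut. I'll press lightly to confirm the stop, then leave.

step_arm(
  steps=[
    [0,0,0,-0.001,0,0,0],
    [0,0,0,-0.002,0,0,0],
    [0,0,0,-0.0025,0,0,0],
    [0,0,0,-0.0025,0,0,0],
  ],
)

```text
clock: 21.05
ee_pos: [0.5732, 0.1007, 0.1586]
tool_rot: [0.784, 0.621, 0.0, 0.0]
force: [-1.4, -0.8, 5.3]
opening: 0.001
finger_force: 2.4
```

step_arm(
  steps=[
    [0,0,0,0.01,0,0,0],
    [0,0,0,0.04,0,0,0],
    [0,0,0,0.08,0,0,0],
    [0,-0.01,-0.04,0.12,0,0,0],
    [0,-0.02,-0.08,0.15,0,0,0],
    [0,-0.025,-0.12,0.16,0,0,0],
    [0,-0.03,-0.14,0.16,0,0,0],
    [0,-0.03,-0.14,0.16,0,0,0],
    [0,-0.03,-0.14,0.16,0,0,0],
  ],
)

```text
clock: 21.95
ee_pos: [0.5429, -0.0387, 0.318]
tool_rot: [0.783, 0.621, 0.0, -0.0]
force: [0.7, 0.7, 0.5]
opening: -0.0
finger_force: 0.0
```

```bash
python3 - <<'E'
from h import *
st=observe(); C=camT('wrist',st); print(st['ee_pos'],st['force'])
im=shot('wrist','w11')[:,:,::-1]
print('red',np.round(blob(im,'red',(200,0,360,300)),1),'or',np.round(blob(im,'orange',(200,0,360,300)),1))
P=lambda y,z:proj(*C,[*(.535*ex+y*ey),z]).round(0)
print('lever flat',P(.182,.158),P(.244,.158),'bar',P(.0895,.152))
g=cv2.cvtColor(im,cv2.COLOR_BGR2GRAY); r=int(P(.0895,.152)[1]); print(g[r-16:r+20:2,263:266].mean(1).astype(int),g[r-16:r+20:2,278:283].mean(1).astype(int))
E
```

```text
[ 0.54288899 -0.03869329  0.31798002] [0.71870862 0.66327826 0.54952972]
red [2295.   278.8   50.4  263.   294.     8.   109. ] or [208.  277.4 206.5 273.  282.  194.  217. ]
lever flat [277.  85.] [277.   5.] bar [278. 187.]
[ 77  73  74  74  77 108 153 133  97 107 105 102 103 101 101 101 106 111] [ 68  65  60  51  76  82  86  78  72  70  69  68  90  91  72  72  78 120]
```

```bash
python3 -c "
from h import *
print(ctrl.hand_in())"
```

```text
the job is handed in; nothing more can be done
None
```

The job is handed in at about 22 s: the door was slid until it pressed lightly on its seal, the loop's bar is hooked under the keeper's lip, and the red lever lies flat at its stop. The arm is clear of the latch, and the moves kept away from the jar, hammer, level and ladle. No judging result came back.

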